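File the bottles in the rack lane and free the safety cap

TASK

Slide first the green grease tin and then the blue cleaner bottle, one at a time and without lifting or tipping them, into the lane between the two guide rails, so that they stand in single file with the tin against the end stop and the bottle right behind it, where the rails keep it from turning. Then press the bottle's red safety cap down, twist it anticlockwise (seen from above) until it comes free, and finish still holding the cap: upright, still, and lifted about 5 cm straight above the bottle, which stays in the lane. Leave the puller, the rear light, the hex keys and the dish alone.

Things in the scene. Friction and masses are not known exactly. Their poses are not given: they have to be found in the camera images.
- lane: Fixed aluminium lane on the board (no floor plate): two guide rails 20 mm high, 10 mm thick, 60 mm apart inside, 120 mm long, with an end stop 20 mm high. Origin on the board mid-mouth; x axis points into the lane on its centre line, z up; stop's inner face at x = 120 mm. Before the mouth the rails flare out at 30 degrees to 100 mm wide at x = -35 mm.
- tin: Green square grease tin with a steel band, 56 x 56 mm, 48 mm high, about 0.25 kg, loose, on a smooth foot that slides easily. Origin at the centre of its underside, x and y square to its faces. Fully home its origin is at lane x = 92 mm.
- bottle: Blue square cleaner bottle, white labels, smooth foot, about 0.3 kg, loose: body 56 x 56 mm, 52 mm high, then a round white neck under the red cap; 95 mm high over the closed cap. Origin at the centre of its underside, x and y square to its faces. Right behind the seated tin its origin is at lane x = 36 mm; there it can turn about 5 degrees before the rails hold it.
- cap: Red round safety cap with a white arrow on top, 44 mm diameter, 32 mm high, 30 g, loose. Origin at the centre of its underside, z up: closed and locked it sits 63 mm above the bottle's underside with its x axis (the arrow) along the bottle's x axis. It comes clear of neck and spring when raised 21 mm above that.
- puller: Bystander: stainless steel crank puller, 110 mm long, lying on the board; leave alone. Origin under the middle.
- rear_light: Bystander: white silicone rear light 36 x 52 x 22 mm; leave alone. Origin at the centre of its underside.
- hex_keys: Bystander: grey hex key set 90 x 34 x 20 mm; leave alone. Origin at the centre of its underside.
- dish: Bystander: white ceramic dish of brake pads, 100 mm diameter, 26 mm high; leave alone. Origin at the centre of its underside.
- cap_grip (a point): Centre of the cap's solid upper half (grip), 24 mm above its underside. A spring pushes the cap up: 5 N, plus 0.8 N per mm pressed. Held down at least 4 mm (5 to 7 is good, hard stop at 8) it turns anticlockwise seen from above; it lifts off when turned 60 to 86 degrees relative to the bottle (stop at 86). Clockwise it is blocked.
Not all that is in view belongs to the job. There is more than one size of the bottle; the job needs the smallest. Several things have the shape of the cap; the one meant has the colours described above.

How it is judged (in metres and radians):
On the way, in this order (a step that is already met when the one before it is completed fails the run):
1. the tin stands in the lane within 12 mm of the end stop, the bottle still outside (x of tin in the frame of lane above 0.08 m and y of tin in the frame of lane between -0.008 and 0.008 m and x of bottle in the frame of lane below -0.02 m), for 0.2 s.
2. the bottle stands between the rails behind the tin, its cap still closed (x of bottle in the frame of lane above 0.022 m and y of bottle in the frame of lane between -0.008 and 0.008 m and x of tin in the frame of lane above 0.08 m and z of cap in the frame of bottle below 0.068 m), for 0.2 s.
3. the cap is pressed down by 3.5 mm or more (z of cap in the frame of bottle below 0.0595 m), for 0.04 s.
4. the cap is turned more than 50 degrees while still on the neck (angle between the x axis of cap and the x axis of bottle, either way round above 0.88 rad and z of cap in the frame of bottle below 0.08 m and horizontal distance between cap and bottle below 0.01 m).
At the end, for the whole second after the job is handed in: Fingers hold the cap still, upright (17 deg), 25 to 120 mm above its closed height, within 30 mm of the bottle axis, off the bottle; tin and bottle stand upright in the lane, tin within 12 mm of the stop, bottle within 14 mm of its place behind it (z of cap in the frame of bottle between 0.088 and 0.183 m and horizontal distance between cap and bottle below 0.03 m and angle between cap's own z axis and vertical below 0.3 rad and contact force between the fingers and cap above 1 N and contact force between cap and bottle below 0.2 N and linear speed of cap below 0.03 m/s and x of tin in the frame of lane above 0.08 m and y of tin in the frame of lane between -0.008 and 0.008 m and x of bottle in the frame of lane above 0.022 m and y of bottle in the frame of lane between -0.008 and 0.008 m and angle between each of tin, bottle's own z axis and vertical below 0.1 rad and height (world z) of each of bottle, tin below 0.005 m and linear speed of bottle below 0.02 m/s); the arm keeps its last pose, push and grip.
It fails at once if the tin or the bottle is lifted more than 20 mm off the board (height (world z) of any of tin, bottle above 0.02 m).
It fails at once if the tin or the bottle is tipped more than 25 degrees (angle between any of tin, bottle's own z axis and vertical above 0.44 rad).
It fails at once if a bystander is moved more than 25 mm (distance of any of puller, rear_light, hex_keys, dish from where it was at the start of the episode above 0.025 m).
It also fails if it takes over 72 s, if anything falls off the work surface, if the arm or the gripper's body presses on something with over 40 N, if the wrist force passes 120 N, or if a joint passes its speed limit or range.

ROBOT

A 6-joint arm with a two-finger parallel gripper is mounted at the origin on the work surface. World frame = base frame: x ahead of the robot, y to its left, z up, the work surface at z = 0. Lengths are in m, angles in degrees, forces in N, time in s.
With the tool pointing down it reaches from about 0.3 to 0.875 m from the base axis. Payload 4.2 kg.
Tool frame: the origin (TCP) lies at the very end of the fingers, on their centre line; the grasp point (between the pads) lies 19 mm behind it; z points along the fingers, y is the line along which they close (so a half turn about z gives the same grasp; the last joint's range is limited). The gripper opens to 85 mm and grips with 20 to 120 N. Pads are 22 mm wide; open, the fingers measure 114 mm over their backs; the gripper's body (76 mm by 85 mm) begins 54 mm behind the grasp point. The pads swing forward as they close: fully open they stand 13 mm farther back than shut.
Start: joints at [-67.666, 18.312, 89.639, -0, 72.044, -1.146], TCP at [0.229, -0.527, 0.231] pointing down, gripper open.
Joint ranges: [-177.97, 177.97], [-48.28, 115.42], [12.27, 149.76], [-77.06, 257.06], [2.81, 150.46], [-146.56, 146.56]. Speed limits (degrees/s): [147.25, 147.25, 180, 180, 180, 180].

INTERFACE

Orientations are given as a 3x3 rotation matrix whose columns are the frame's x, y, z axes.
In Python, from workcell import readout, eyes, workorder, trace gives the robot as it stands.
- The arm moves only by the tool play_rows, never from a script. Its argument "moves" is one flat list of numbers, 5 for each row, row after row: the opening, from 0 (shut) to 1 (fully open), then the shift along the world's x, y, z in cm, then the turn about the world's z in rad. A call has 1 to 20 rows; each row shifts and turns the commanded pose from where the row before left it; what a row does not reach is not made up. A row lasts 1/8 s, in which the tool goes at most 62.5 mm and 10.7 degrees, less where a joint would pass 70% of its speed; a pose out of reach is approached as far as the arm can. A call is refused whole if a number of a shift passes 6.25 or a number of a turn 0.188, either way. A call with a gripper value outside its range is refused whole. The fingers move at their own pace and stop on an object; the grip force is fixed at half the most. Time passes only in rows, so rows that do not move let the fingers close. It gives the time, the measured TCP pose, the force, the opening and the grip force at its end, in the units of the state.
- readout.observe(): the state, without advancing time (a new reading comes with each control period).
- eyes.get_image(name): name is "scene" or "top"; returns (picture, depth): 420x560x3 uint8, red, green, blue; 420x560 float32, m along the optical axis (not along the pixel's ray), 0 where there is no reading.
- eyes.get_calibration(name): a dict with "intrinsics" (3x3 intrinsics, pixels), "D" ([k1, k2, p1, p2, k3] as OpenCV has them; the pictures are not rectified), "R" (3x3) and "t" (3): a world point X has camera coordinates R X + t. Camera axes: x right, y down, z forward; pixel columns grow to the right and rows downward; lengths in m; the calibration is good to about 2 mm. A picture is of the moment at which its call begins. get_calibration takes no time and is no camera call.
- workorder.finish_job(): hands the job in; it is judged then, once.
Trained networks look in the newest picture that a camera, given by its name, has taken for a name from the list of things; names that differ only in an ending like _2 or _b are one class to them, and where a whole thing is asked for, a point or a joint stands for the part that bears it (a point fixed in the world has none). Each returns a list of dicts, best first, with "conf" (0 to 1); they miss things now and then, are a little off and sometimes report something else, mostly with a low value. They report only what shows in the picture. A call takes as long as a camera call. They do not tell look-alikes from the thing itself.
- trace(camera, query): "pixels" (420x560 bool, what is visible of it) and "location" ([row, column] in pixels, amid what is visible of it).
The state is a dict: "time": time; "joint_pos": joint angles; "joint_vel": joint speeds; "effort": joint torques, N m; "tcp_pos": TCP position; "tcp_rot": TCP orientation; "contact_force": force on the tool from outside, world axes, zero at the start; "torque": the same for the moment, N m; "opening": finger opening in m; "grasp_force": force on a finger pad.
Only numpy, scipy, OpenCV 4.12 (cv2) and the standard library are available. Lean on these libraries where they do the work, as an engineer would, in place of code of your own. Each camera call takes 0.05 s, during which the arm holds its last target. There are 200 camera calls.

## Working session

There is one attempt and no reset: what is moved stays moved. The work goes in short steps, Python scripts to look and compute and a tool call to move; the robot and the scene stay as the last step left them, time stands still between calls to the robot, and variables do not carry over. Pictures are saved under pics/ and viewed, at most 10 in all, crops included, and the job is handed in when it is done.

Besides the shell and the picture viewer there is one more tool, called as name(argument=value, ...) on one line, values as JSON. play_rows: Moves the arm, as the interface text tells. Its arguments: {"type":"object","properties":{"moves":{"type":"array"}},"required":["moves"]}

```bash
mkdir -p pics
cat > h.py <<'E'
import numpy as np, cv2
from workcell import readout, eyes, workorder, trace
def cloud(name,depth):
    c=eyes.get_calibration(name);K=np.array(c["intrinsics"],float);D=np.array(c["D"],float)
    h,w=depth.shape
    v,u=np.mgrid[:h,:w]
    p=cv2.undistortPoints(np.stack([u,v],-1).reshape(-1,1,2).astype(float),K,D).reshape(h,w,2)
    P=np.concatenate([p*depth[...,None],depth[...,None]],-1)
    W=(P-np.array(c["t"]).reshape(3))@np.array(c["R"])
    W[depth==0]=np.nan
    return W
def save(n,img,s=1): cv2.imwrite('pics/'+n,cv2.resize(img[...,::-1],None,fx=s,fy=s,interpolation=cv2.INTER_CUBIC))
E
python3 - <<'E'
from h import *
for n in("scene","top"):
    im,d=eyes.get_image(n); W=cloud(n,d); save(n+'0.png',im,1.4); np.savez(n+'0',im=im,W=W)
    for q in("lane","tin","bottle","cap","puller","rear_light","hex_keys","dish"):
        for r in trace(n,q)[:4]:
            m=r["pixels"]; p=W[m]; p=p[~np.isnan(p[:,0])]
            print(n,q,round(r["conf"],2),np.round(r["location"]),m.sum(),np.round(np.median(p,0),3),np.round(np.percentile(p[:,2],98),3))
s=readout.observe();print(s["tcp_pos"],s["tcp_rot"],s["opening"],s["time"])
E
```

```text
scene lane 0.96 [223. 236.] 1218 [ 0.578 -0.075  0.016] 0.022
scene lane 0.75 [292. 310.] 589 [0.81  0.079 0.017] 0.025
scene tin 0.96 [180. 365.] 676 [0.494 0.256 0.045] 0.051
scene tin 0.3 [292. 310.] 607 [0.811 0.08  0.017] 0.025
scene bottle 0.98 [230. 344.] 611 [0.665 0.167 0.04 ] 0.055
scene bottle 0.81 [177. 422.] 1561 [0.522 0.38  0.066] 0.11
scene bottle 0.61 [217. 396.] 1690 [0.649 0.288 0.069] 0.109
scene cap 0.69 [210. 347.] 428 [0.653 0.17  0.093] 0.098
scene cap 0.61 [267. 347.] 497 [0.765 0.165 0.03 ] 0.034
scene cap 0.6 [259. 379.] 410 [0.734 0.236 0.029] 0.035
scene puller 0.91 [291. 310.] 609 [0.811 0.08  0.017] 0.025
scene puller 0.6 [224. 242.] 1335 [ 0.589 -0.069  0.016] 0.022
scene rear_light 0.88 [260. 244.] 447 [ 0.722 -0.053  0.02 ] 0.027
scene rear_light 0.37 [273. 134.] 1291 [ 0.722 -0.286  0.015] 0.027
scene rear_light 0.2 [219. 238.] 1424 [ 0.579 -0.071  0.015] 0.022
scene hex_keys 0.75 [182. 163.] 415 [ 0.454 -0.257  0.018] 0.023
scene dish 0.71 [273. 135.] 1352 [ 0.721 -0.286  0.016] 0.028
top lane 0.92 [235. 329.] 593 [ 0.562 -0.083  0.019] 0.024
top t
[... 323 characters left out ...]
0.094] 0.099
top cap 0.58 [175. 203.] 266 [0.721 0.234 0.032] 0.038
top cap 0.57 [162. 234.] 266 [0.754 0.162 0.031] 0.037
top cap 0.22 [141. 267.] 401 [0.803 0.076 0.018] 0.027
top puller 0.91 [143. 270.] 381 [0.803 0.072 0.018] 0.027
top rear_light 0.52 [176. 315.] 278 [ 0.712 -0.054  0.022] 0.027
top rear_light 0.52 [268. 195.] 505 [0.477 0.254 0.048] 0.053
top hex_keys 0.56 [277. 403.] 547 [ 0.446 -0.26   0.018] 0.024
top dish 0.66 [164. 405.] 1123 [ 0.733 -0.289  0.015] 0.029
[ 0.22907435 -0.52740637  0.23136092] [[ 9.17224281e-01  3.98371205e-01  3.85140111e-05]
 [ 3.98371207e-01 -9.17224273e-01 -1.18774707e-04]
 [-1.19904375e-05  1.24285919e-04 -9.99999992e-01]] 0.0852244391573937 0.9
```

```bash
ls; python3 -c "
import cv2,numpy as np
a=cv2.imread('pics/scene0.png');print(a.shape)"
```

```text
h.py
pics
scene0.npz
top0.npz
(588, 784, 3)
```

View pics/top0.png

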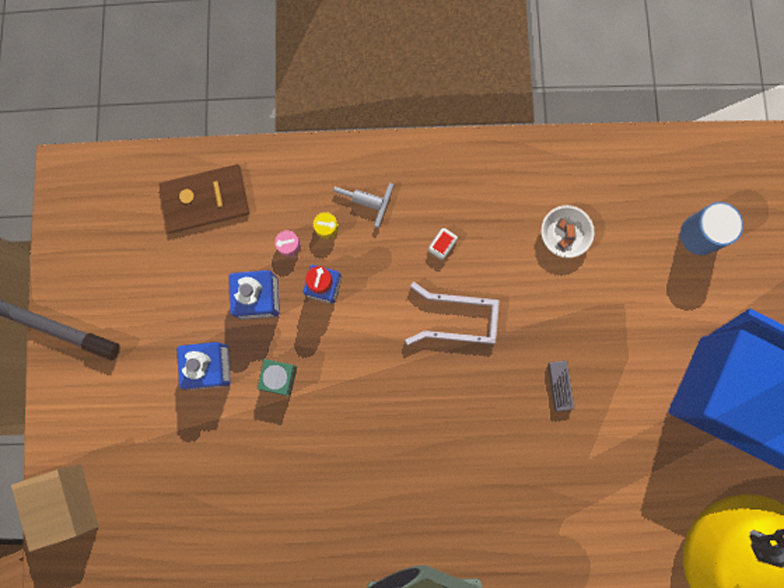

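View pics/scene0.png

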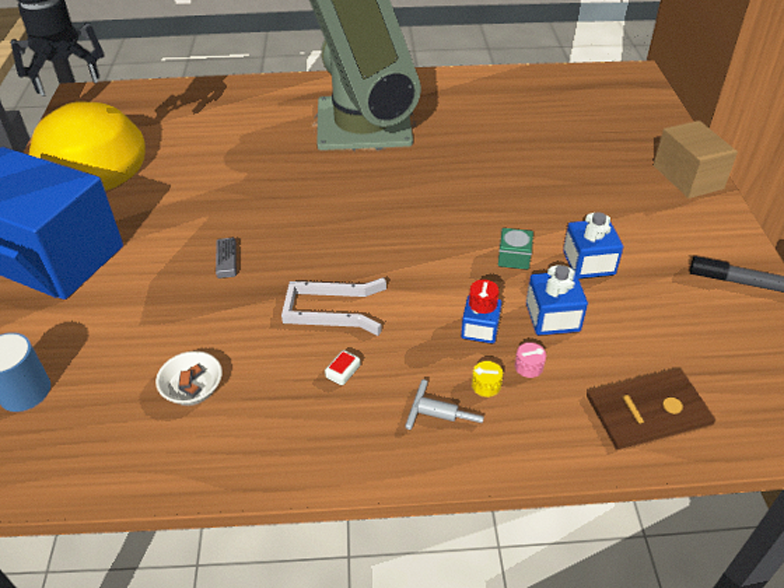

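```bash
cat > m.py <<'E'
from h import *
def rect(W,c,r,z0,z1):
    m=(np.hypot(W[...,0]-c[0],W[...,1]-c[1])<r)&(W[...,2]>z0)&(W[...,2]<z1)
    p=W[m][:,:2].astype(np.float32)
    (cx,cy),(w,h),a=cv2.minAreaRect(p*1000)
    return len(p),round(cx,1),round(cy,1),round(w,1),round(h,1),round(a,1)
E
python3 - <<'E'
from m import *
for n in("scene","top"):
    W=np.load(n+'0.npz')['W']
    print(n,"tin",rect(W,(.48,.253),.06,.043,.056))
    print(n,"tin all",rect(W,(.48,.253),.06,.012,.056))
    print(n,"bot all",rect(W,(.642,.165),.055,.012,.06))
    print(n,"bot shoulder",rect(W,(.642,.165),.055,.046,.06))
    print(n,"cap",rect(W,(.642,.165),.055,.088,.11))
    print(n,"big",rect(W,(.63,.286),.08,.012,.12))
    m=(W[...,0]>.47)&(W[...,0]<.68)&(W[...,1]>-.16)&(W[...,1]<.06)&(W[...,2]>.014)&(W[...,2]<.03)
    p=W[m]; print("lane",len(p),"z",np.round(np.percentile(p[:,2],[50,95]),3))
    g=np.zeros((240,240),np.uint8)
    i=((.69-p[:,0])*1000).astype(int); j=((.07-p[:,1])*1000).astype(int)
    g[np.clip(i,0,239),np.clip(j,0,239)]=255
    cv2.imwrite(f'lane_{n}.png',g)
a=[cv2.resize(cv2.imread(f'lane_{n}.png'),None,fx=1.6,fy=1.6) for n in("scene","top")]
im=np.load('scene0.npz')['im'][150:270,270:430,::-1]; im2=np.load('top0.npz')['im'][170:290,130:260,::-1]
im=cv2.resize(im,(384,288),interpolation=cv2.INTER_CUBIC);im2=cv2.resize(im2,(384,288),interpolation=cv2.INTER_CUBIC)
o=np.vstack([np.hstack([x[:300] for x in a]),np.hstack([im,im2])]);print(o.shape)
cv2.imwrite('pics/crop1.png',o)
E
```

```text
scene tin (360, 474.7, 258.4, 55.9, 61.9, 76.9)
scene tin all (582, 475.4, 258.2, 56.0, 63.4, 76.7)
scene bot all (534, 644.9, 171.8, 56.3, 58.0, 73.5)
scene bot shoulder (263, 644.2, 171.8, 56.0, 56.6, 73.5)
scene cap (270, 643.8, 172.3, 44.8, 43.9, 4.5)
scene big (1628, 626.6, 295.7, 81.8, 77.2, 2.4)
lane 759 z [0.019 0.022]
top tin (495, 475.1, 255.6, 57.0, 55.8, 77.6)
top tin all (547, 475.1, 255.5, 57.4, 56.8, 77.1)
top bot all (257, 643.3, 168.9, 56.3, 56.9, 72.8)
top bot shoulder (185, 643.5, 169.3, 55.6, 55.8, 73.5)
top cap (256, 643.3, 169.8, 43.7, 42.4, 63.6)
top big (1132, 625.6, 294.2, 79.0, 79.9, 3.1)
lane 626 z [0.02  0.024]
(588, 768, 3)
```

View pics/crop1.png

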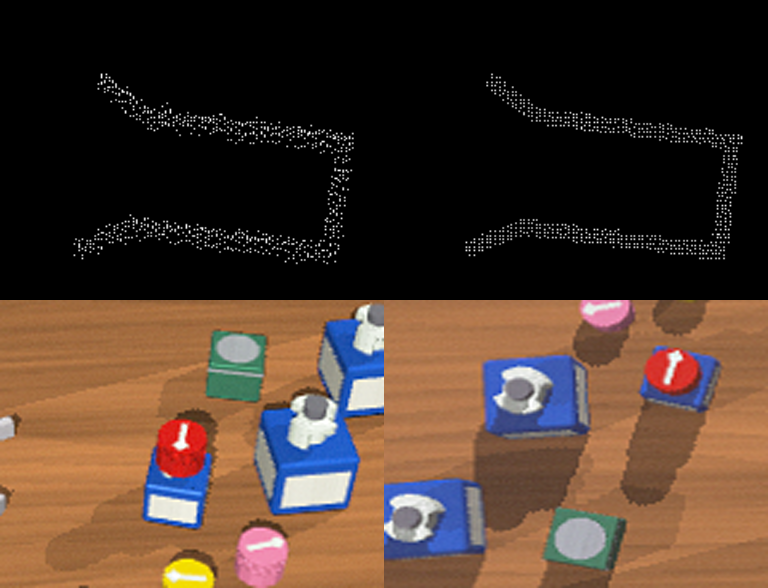

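```bash
cat > lane.py <<'E'
from h import *
from scipy.optimize import least_squares
S=[((0,35),(130,35)),((0,-35),(130,-35)),((125,-40),(125,40)),((0,35),(-35,55)),((0,-35),(-35,-55))]
def dist(q):
    o=[]
    for a,b in S:
        a=np.array(a,float);b=np.array(b,float);t=np.clip((q-a)@(b-a)/((b-a)@(b-a)),0,1)
        o.append(np.linalg.norm(q-a-t[:,None]*(b-a),axis=1))
    return np.min(o,0)
def fit(W):
    m=(W[...,0]>.49)&(W[...,0]<.68)&(W[...,1]>-.16)&(W[...,1]<.06)&(W[...,2]>.016)&(W[...,2]<.026)
    p=W[m][:,:2]*1000
    def f(v):
        c,s=np.cos(v[2]),np.sin(v[2]);R=np.array([[c,-s],[s,c]])
        return dist((p-v[:2])@R)
    return least_squares(f,[580,-10,np.radians(-95)],loss='soft_l1',f_scale=5)
E
python3 - <<'E'
from lane import *
for n in("scene","top"):
    r=fit(np.load(n+'0.npz')['W']);v=r.x;u=np.array([np.cos(v[2]),np.sin(v[2])])
    print(n,v[:2],np.degrees(v[2]),np.sqrt((r.fun**2).mean()),'home',v[:2]+92*u,'bottle',v[:2]+36*u,'pre',v[:2]-60*u)
E
```

```text
scene [582.98640828 -17.09532978] -97.60838835508856 3.7460878069778163 home [ 570.80546962 -108.28537712] bottle [578.21995403 -52.77839178] pre [590.93049871  42.37644022]
top [583.03506412 -20.22848786] -97.33174906261337 2.9826344784996945 home [ 571.29455558 -111.47628487] bottle [578.44095208 -55.93414756] pre [590.69191751  39.28094497]
```

The job bottle is the smallest blue one with the red cap (scene pixel ≈ (344,230), top ≈ (232,200)). The two bigger blue bottles have no cap, and the pink and yellow caps are decoys. The enlarged crop confirms this. Next I move above the tin.

play_rows(moves=[1, 1.54, 4.9, 0, 0.0585, 1, 1.54, 4.9, 0, 0.0585, 1, 1.54, 4.9, 0, 0.0585, 1, 1.54, 4.9, 0, 0.0585, 1, 1.54, 4.9, 0, 0.0585, 1, 1.54, 4.9, 0, 0.0585, 1, 1.54, 4.9, 0, 0.0585, 1, 1.54, 4.9, 0, 0.0585, 1, 1.54, 4.9, 0, 0.0585, 1, 1.54, 4.9, 0, 0.0585, 1, 1.54, 4.9, 0, 0.0585, 1, 1.54, 4.9, 0, 0.0585, 1, 1.54, 4.9, 0, 0.0585, 1, 1.54, 4.9, 0, 0.0585, 1, 1.54, 4.9, 0, 0.0585, 1, 1.54, 4.9, 0, 0.0585, 1, 0, 0, 0, 0, 1, 0, 0, 0, 0])

```text
time: 3.15
tcp_pos: [0.475, 0.2561, 0.231]
tcp_rot: [[0.223, 0.975, -0.001], [0.975, -0.223, -0.001], [-0.001, -0.001, -1.0]]
contact_force: [-0.4, 0.1, 0.3]
opening: 0.0855
grasp_force: 0.0
```

play_rows(moves=[1, 0, 0.02, -4.5, 0, 1, 0, 0.02, -4.5, 0, 1, 0, 0.02, -4.5, 0, 1, 0, 0.02, -4.5, 0, 1, 0, 0, -1.2, 0, 1, 0, 0, -1.0, 0, 1, 0, 0, 0, 0, 0.6, 0, 0, 0, 0, 0.5, 0, 0, 0, 0, 0.5, 0, 0, 0, 0, 0.5, 0, 0, 0, 0])

```text
time: 4.53
tcp_pos: [0.4764, 0.2579, 0.0308]
tcp_rot: [[0.223, 0.975, 0.003], [0.975, -0.223, 0.001], [0.002, 0.002, -1.0]]
contact_force: [0.2, -0.3, 6.1]
opening: 0.0541
grasp_force: 64.9
```

play_rows(moves=[0.5, 0.8, -1.5, 0, 0.008, 0.5, 1.0, -1.9, 0, 0.008, 0.5, 1.0, -1.9, 0, 0.008, 0.5, 1.0, -1.9, 0, 0.008, 0.5, 1.0, -1.9, 0, 0.008, 0.5, 1.0, -1.9, 0, 0.008, 0.5, 1.0, -1.9, 0, 0.008, 0.5, 1.0, -1.9, 0, 0.008, 0.5, 1.0, -1.9, 0, 0.008, 0.5, 1.0, -1.9, 0, 0.008, 0.5, 1.0, -1.9, 0, 0.008, 0.5, 0.6, -1.2, 0, 0.006, 0.5, 0, 0, 0, 0])

```text
time: 6.15
tcp_pos: [0.5912, 0.0393, 0.0308]
tcp_rot: [[0.131, 0.991, 0.004], [0.991, -0.131, -0.001], [-0.0, 0.004, -1.0]]
contact_force: [0.3, -2.0, 4.8]
opening: 0.0541
grasp_force: 64.7
```

Run:
```python
from m import *
from lane import fit
im,d=eyes.get_image("top");W=cloud("top",d);save('t1.png',im[150:290,220:380],4)
r=trace("top","tin")
for x in r[:3]:
    p=W[x["pixels"]];print(x["conf"],x["location"],np.nanmedian(p,0))
im,d=eyes.get_image("scene");W=cloud("scene",d)
print(rect(W,(.59,.042),.05,.02,.035));print(fit(W).x)
s=readout.observe();print(s["tcp_pos"],s["contact_force"],s["torque"])
```

```text
0.54 [227.6, 288.8] [0.56607996 0.01773727 0.04631273]
(94, 607.4, 51.6, 41.0, 78.6, 36.6)
[580.31575039 -13.83704775  -1.65497624]
[0.59108844 0.03978298 0.03083215] [ 1.12899325 -2.28134002  5.94989767] [-0.3584444  -0.03467667  0.06948777]
```

View pics/t1.png

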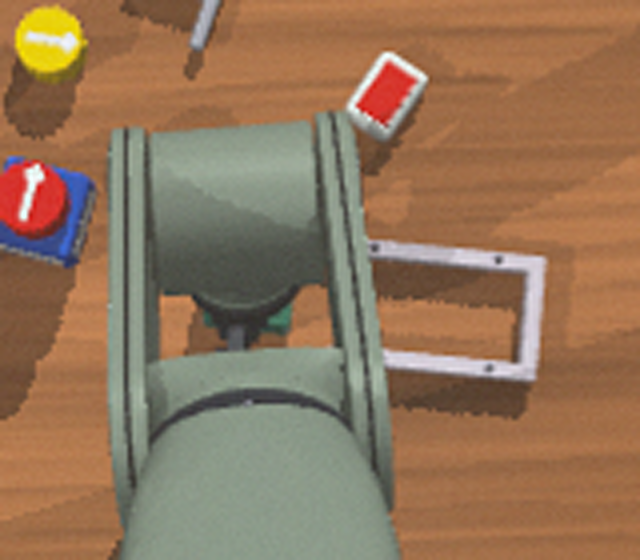

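The top crop shows the green tin at about (270,320), in front of the lane mouth and in line with the rails. I push it in.

play_rows(moves=[0.5, -0.17, -0.99, 0, 0, 0.5, -0.13, -0.99, 0, 0, 0.5, -0.13, -0.99, 0, 0, 0.5, -0.13, -0.99, 0, 0, 0.5, -0.13, -0.99, 0, 0, 0.5, -0.13, -0.99, 0, 0, 0.5, 0, 0, 0, 0])

```text
time: 7.18
tcp_pos: [0.5824, -0.0195, 0.0308]
tcp_rot: [[0.131, 0.991, 0.003], [0.991, -0.131, -0.001], [-0.0, 0.003, -1.0]]
contact_force: [-0.2, -2.0, 6.9]
opening: 0.0546
grasp_force: 64.9
```

play_rows(moves=[0.5, -0.13, -0.99, 0, 0, 0.5, -0.13, -0.99, 0, 0, 0.5, -0.13, -0.99, 0, 0, 0.5, -0.13, -0.99, 0, 0, 0.5, -0.13, -0.99, 0, 0, 0.5, -0.13, -0.99, 0, 0, 0.5, -0.13, -0.99, 0, 0, 0.5, -0.13, -0.99, 0, 0, 0.5, -0.065, -0.5, 0, 0, 0.5, 0, 0, 0, 0])

```text
time: 8.43
tcp_pos: [0.5713, -0.1034, 0.0308]
tcp_rot: [[0.131, 0.991, 0.003], [0.991, -0.131, -0.0], [0.0, 0.003, -1.0]]
contact_force: [0.6, -0.0, 6.1]
opening: 0.0544
grasp_force: 64.8
```

play_rows(moves=[0.5, -0.03, -0.25, 0, 0, 0.5, -0.03, -0.25, 0, 0, 0.5, 0, 0, 0, 0])

```text
time: 8.8
tcp_pos: [0.5708, -0.1078, 0.0308]
tcp_rot: [[0.131, 0.991, 0.003], [0.991, -0.131, 0.0], [0.001, 0.003, -1.0]]
contact_force: [0.4, 1.7, 6.3]
opening: 0.0541
grasp_force: 64.9
```

play_rows(moves=[0.5, -0.03, -0.2, 0, 0, 0.5, 0, 0, 0, 0])

```text
time: 9.05
tcp_pos: [0.5707, -0.1084, 0.0309]
tcp_rot: [[0.131, 0.991, 0.003], [0.991, -0.131, 0.002], [0.003, 0.003, -1.0]]
contact_force: [-0.3, 7.7, 6.2]
opening: 0.0544
grasp_force: 64.9
```

play_rows(moves=[0.75, 0, 0.05, 0, 0, 1, 0, 0, 0, 0, 1, 0, 0, 0, 0, 1, 0, 0, 1, 0, 1, 0, 0, 4, 0, 1, 0, 0, 5, 0, 1, 0, 0, 5, 0, 1, 1.22, 4.63, 0, -0.026, 1, 1.22, 4.63, 0, -0.026, 1, 1.22, 4.63, 0, -0.026, 1, 1.22, 4.63, 0, -0.026, 1, 1.22, 4.63, 0, -0.026, 1, 1.22, 4.63, 0, -0.026, 1, 0, 0, 0, 0])

```text
time: 10.8
tcp_pos: [0.6429, 0.1712, 0.1795]
tcp_rot: [[0.279, 0.96, 0.001], [0.96, -0.279, 0.001], [0.001, 0.001, -1.0]]
contact_force: [-1.3, -0.3, 0.0]
opening: 0.085
grasp_force: 0.0
```

Run:
```python
from m import *
im,d=eyes.get_image("scene");W=cloud("scene",d)
print('tin',rect(W,(.571,-.11),.05,.028,.056), 'bot',rect(W,(.644,.17),.055,.012,.06))
im,d=eyes.get_image("top");W=cloud("top",d)
print('tin',rect(W,(.571,-.11),.05,.028,.056))
print(readout.observe()["tcp_pos"])
```

```text
tin (570, 571.1, -108.1, 57.0, 61.3, 82.3) bot (535, 645.3, 171.8, 56.2, 59.1, 73.7)
tin (517, 571.7, -113.2, 61.0, 56.3, 82.6)
[0.64229769 0.16798672 0.17947872]
```

play_rows(moves=[1, 0.03, 0.02, -4.0, 0, 1, 0.03, 0.02, -4.0, 0, 1, 0.03, 0.02, -4.0, 0, 1, 0, 0.02, -1.8, 0, 1, 0, 0, -1.0, 0, 1, 0, 0, 0, 0, 0.6, 0, 0, 0, 0, 0.5, 0, 0, 0, 0, 0.5, 0, 0, 0, 0, 0.5, 0, 0, 0, 0])

```text
time: 12.15
tcp_pos: [0.6443, 0.1692, 0.0331]
tcp_rot: [[0.283, 0.959, 0.003], [0.959, -0.283, 0.001], [0.001, 0.002, -1.0]]
contact_force: [-0.7, 0.1, 6.0]
opening: 0.0544
grasp_force: 66.5
```

play_rows(moves=[0.5, -0.52, -1.13, 0, 0.0156, 0.5, -0.52, -1.13, 0, 0.0156, 0.5, -0.52, -1.13, 0, 0.0156, 0.5, -0.52, -1.13, 0, 0.0156, 0.5, -0.52, -1.13, 0, 0.0156, 0.5, -0.52, -1.13, 0, 0.0156, 0.5, -0.52, -1.13, 0, 0.0156, 0.5, -0.52, -1.13, 0, 0.0156, 0.5, -0.52, -1.13, 0, 0.0156, 0.5, -0.52, -1.13, 0, 0.0156, 0.5, 0, 0, 0, 0])

```text
time: 13.52
tcp_pos: [0.5925, 0.055, 0.0331]
tcp_rot: [[0.13, 0.991, 0.004], [0.991, -0.13, -0.001], [-0.0, 0.004, -1.0]]
contact_force: [0.4, -2.4, 8.6]
opening: 0.0545
grasp_force: 66.7
```

play_rows(moves=[0.5, -0.16, -0.99, 0, 0, 0.5, -0.13, -0.99, 0, 0, 0.5, -0.13, -0.99, 0, 0, 0.5, -0.13, -0.99, 0, 0, 0.5, -0.13, -0.99, 0, 0, 0.5, -0.13, -0.99, 0, 0, 0.5, -0.13, -0.99, 0, 0, 0.5, 0, 0, 0, 0])

```text
time: 14.52
tcp_pos: [0.5834, -0.014, 0.0331]
tcp_rot: [[0.131, 0.991, 0.004], [0.991, -0.131, -0.0], [0.0, 0.004, -1.0]]
contact_force: [1.0, -1.7, 7.4]
opening: 0.0549
grasp_force: 66.8
```

play_rows(moves=[0.5, -0.13, -0.99, 0, 0, 0.5, -0.13, -0.99, 0, 0, 0.5, -0.13, -0.99, 0, 0, 0.5, -0.065, -0.5, 0, 0, 0.5, 0, 0, 0, 0])

```text
time: 15.15
tcp_pos: [0.5788, -0.0483, 0.0331]
tcp_rot: [[0.131, 0.991, 0.004], [0.991, -0.131, -0.0], [0.0, 0.004, -1.0]]
contact_force: [1.5, 0.4, 7.9]
opening: 0.0545
grasp_force: 66.8
```

play_rows(moves=[0.5, -0.03, -0.25, 0, 0, 0.5, -0.03, -0.2, 0, 0, 0.5, 0, 0, 0, 0])

```text
time: 15.52
tcp_pos: [0.5783, -0.0522, 0.0331]
tcp_rot: [[0.131, 0.991, 0.004], [0.991, -0.131, 0.001], [0.001, 0.004, -1.0]]
contact_force: [0.3, 2.0, 8.4]
opening: 0.0542
grasp_force: 66.8
```

play_rows(moves=[0.5, -0.02, -0.2, 0, 0, 0.5, 0, 0, 0, 0])

```text
time: 15.78
tcp_pos: [0.5781, -0.0541, 0.0331]
tcp_rot: [[0.131, 0.991, 0.004], [0.991, -0.131, 0.001], [0.001, 0.004, -1.0]]
contact_force: [0.3, 3.3, 7.8]
opening: 0.0547
grasp_force: 66.8
```

play_rows(moves=[0.5, -0.02, -0.2, 0, 0, 0.5, 0, 0, 0, 0])

```text
time: 16.02
tcp_pos: [0.5779, -0.0555, 0.033]
tcp_rot: [[0.131, 0.991, 0.004], [0.991, -0.131, 0.002], [0.002, 0.004, -1.0]]
contact_force: [1.1, 5.1, 8.6]
opening: 0.0546
grasp_force: 66.8
```

play_rows(moves=[0.75, 0, 0.05, 0, 0, 1, 0, 0, 0, 0, 1, 0, 0, 0, 0, 1, 0, 0, 1, 0, 1, 0, 0, 4, 0, 1, 0, 0, 5, 0, 1, 0, 0, 5, 0, 1, 0, 6, 0, 0, 1, 0, 6, 0, 0, 1, 0, 6, 0, 0, 1, 0, 0, 0, 0])

```text
time: 17.4
tcp_pos: [0.5763, 0.1276, 0.1819]
tcp_rot: [[0.125, 0.992, 0.001], [0.992, -0.125, 0.001], [0.001, 0.001, -1.0]]
contact_force: [-0.8, -0.0, 0.1]
opening: 0.0854
grasp_force: 0.0
```

Run:
```python
from m import *
for n in ("scene","top"):
    im,d=eyes.get_image(n);W=cloud(n,d)
    save('l_'+n+'.png',im[130:300,180:400],3)
    print(n,'tin',rect(W,(.571,-.11),.045,.042,.053),'bot',rect(W,(.578,-.055),.045,.03,.06),'cap',rect(W,(.578,-.055),.04,.085,.11))
    m=(np.hypot(W[...,0]-.578,W[...,1]+.055)<.04)&(W[...,2]>.08)
    c=im[m];w=W[m];wh=(c.min(1)>150);print(wh.sum(),w[wh].mean(0),w[:,2].max(),w[:,:2].mean(0))
s=readout.observe();print(s["tcp_pos"],s["joint_pos"])
```

```text
scene tin (485, 573.5, -101.8, 69.4, 62.0, 82.4) bot (527, 579.6, -61.9, 75.1, 58.6, 82.3) cap (267, 578.8, -52.8, 42.7, 45.6, 89.3)
30 [ 0.58147746 -0.05370878  0.0946467 ] 0.09925818742929561 [ 0.58397317 -0.05251139]
top tin (526, 573.2, -104.4, 70.2, 56.5, 82.0) bot (345, 578.9, -63.0, 71.9, 56.2, 82.7) cap (267, 579.2, -55.1, 43.2, 43.1, 61.3)
33 [ 0.58341766 -0.05546021  0.0958022 ] 0.10076297061001978 [ 0.57953732 -0.05514917]
[0.57638267 0.12404    0.18170097] [ 1.10504521e+01  2.15787017e+01  9.21112599e+01 -4.65962390e-02
  6.62949588e+01  1.84869636e+01]
```

View pics/l_top.png

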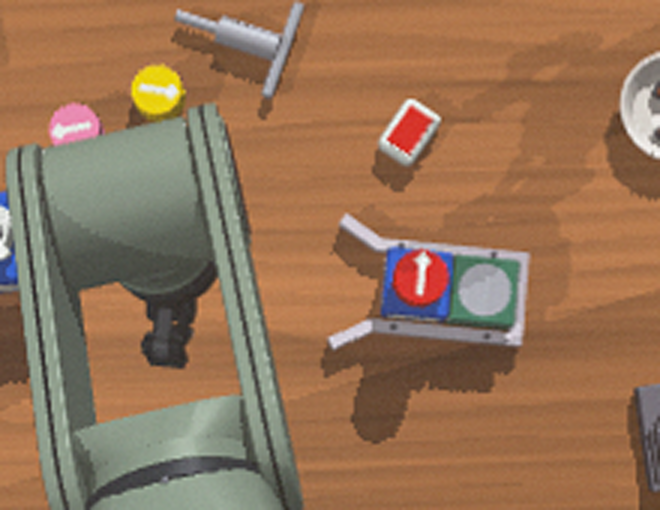

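The crop shows bottle and tin in single file between the rails, at (420,280) and (487,290), with the cap arrow pointing across the lane. I go above the cap.

play_rows(moves=[1, 0.07, -4.45, 0, 0, 1, 0.07, -4.45, 0, 0, 1, 0.07, -4.45, 0, 0, 1, 0.06, -4.45, 0, 0, 1, 0, 0, -4, 0, 1, 0, 0, 0, 0, 1, 0, 0, 0, 0])

```text
time: 18.38
tcp_pos: [0.5796, -0.0548, 0.1424]
tcp_rot: [[0.131, 0.991, 0.001], [0.991, -0.131, -0.0], [-0.0, 0.001, -1.0]]
contact_force: [-0.6, -0.8, 0.8]
opening: 0.0852
grasp_force: 0.0
```

Run:
```python
from m import *
P=[]
for k in range(4):
    im,d=eyes.get_image("scene");s=readout.observe();P.append(s["tcp_pos"]);print(s["tcp_pos"],s["contact_force"])
print(np.mean(P,0),s["joint_pos"],s["time"])
```

```text
[ 0.57999475 -0.05443844  0.14281141] [0.04712186 0.34987819 0.14814262]
[ 0.58007886 -0.05417919  0.14291888] [-0.23937408 -0.16203672  0.64974943]
[ 0.58001502 -0.05396739  0.14284721] [-0.95088554  1.17916546  0.68516674]
[ 0.57991046 -0.05386127  0.14266295] [-0.33110416  0.07525108  0.11657602]
[ 0.57999977 -0.05411157  0.14281011] [-6.43614640e+00  2.28097476e+01  9.62962234e+01 -3.35291733e-03
  6.07527844e+01  1.03446108e+00] 18.575
```

play_rows(moves=[1, -0.1, 0, -3, 0, 1, 0, 0, -3, 0, 1, 0, 0, -1.4, 0, 1, 0, 0, 0, 0, 0.6, 0, 0, 0, 0, 0.35, 0, 0, 0, 0, 0.35, 0, 0, 0, 0, 0.35, 0, 0, 0, 0, 0.35, 0, 0, 0, 0])

```text
time: 19.7
tcp_pos: [0.5786, -0.0541, 0.0681]
tcp_rot: [[0.131, 0.991, 0.001], [0.991, -0.131, -0.0], [0.0, 0.001, -1.0]]
contact_force: [-1.0, 1.0, 5.2]
opening: 0.0426
grasp_force: 60.3
```

play_rows(moves=[0.35, 0, 0, -0.2, 0, 0.35, 0, 0, -0.2, 0, 0.35, 0, 0, -0.2, 0, 0.35, 0, 0, 0, 0, 0.35, 0, 0, 0, 0])

```text
time: 20.32
tcp_pos: [0.5787, -0.0541, 0.0627]
tcp_rot: [[0.131, 0.991, 0.002], [0.991, -0.131, -0.0], [0.0, 0.002, -1.0]]
contact_force: [-1.9, 0.7, 9.4]
opening: 0.0427
grasp_force: 60.8
```

play_rows(moves=[0.35, 0, 0, 0, 0.08, 0.35, 0, 0, 0, 0.08, 0.35, 0, 0, 0, 0.08, 0.35, 0, 0, 0, 0.08, 0.35, 0, 0, 0, 0.08, 0.35, 0, 0, 0, 0])

```text
time: 21.08
tcp_pos: [0.5793, -0.0541, 0.0628]
tcp_rot: [[-0.266, 0.964, 0.003], [0.964, 0.266, -0.0], [-0.001, 0.003, -1.0]]
contact_force: [-1.8, 0.6, 10.1]
opening: 0.0421
grasp_force: 61.0
```

Turning freely with little torque; continue.

play_rows(moves=[0.35, 0, 0, 0, 0.08, 0.35, 0, 0, 0, 0.08, 0.35, 0, 0, 0, 0.08, 0.35, 0, 0, 0, 0.08, 0.35, 0, 0, 0, 0.08, 0.35, 0, 0, 0, 0.08, 0.35, 0, 0, 0, 0.08, 0.35, 0, 0, 0, 0.08, 0.35, 0, 0, 0, 0.08, 0.35, 0, 0, 0, 0.08, 0.35, 0, 0, 0, 0.05, 0.35, 0, 0, 0, 0])

```text
time: 22.58
tcp_pos: [0.5786, -0.0541, 0.0627]
tcp_rot: [[-0.9, 0.436, 0.002], [0.436, 0.9, -0.0], [-0.001, 0.001, -1.0]]
contact_force: [-2.6, 0.5, 9.9]
opening: 0.0422
grasp_force: 61.0
```

Run:
```python
from m import *
for n in ("scene","top"):
    im,d=eyes.get_image(n);W=cloud(n,d)
    if n=="scene": save('tw.png',im[150:270,170:330],4)
    print(n,'bot',rect(W,(.578,-.055),.06,.028,.052))
s=readout.observe();print(s["torque"],s["contact_force"])
```

```text
scene bot (581, 578.4, -69.1, 91.6, 58.9, 79.4)
top bot (121, 557.8, -65.9, 83.3, 21.3, 77.0)
[ 0.12153879  0.35904939 -0.03342576] [-2.32393702  1.52451835  8.80077837]
```

View pics/tw.png

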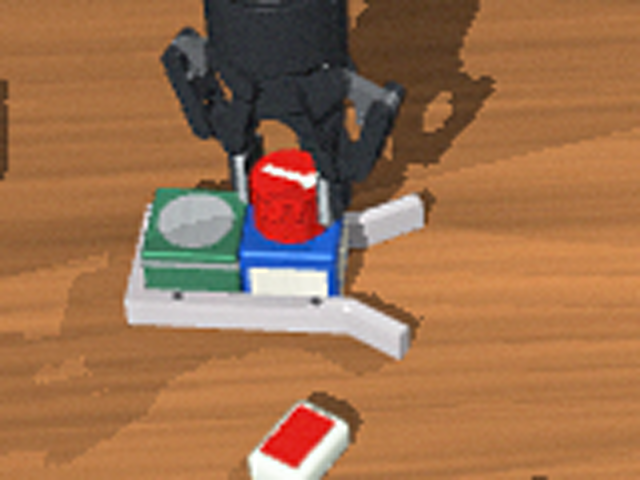

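The crop shows the cap at (290,200), pressed down with its arrow turned roughly along the lane, about 72° of turn. The bottle still sits behind the tin. I lift slowly.

play_rows(moves=[0.35, 0, 0, 0.3, 0, 0.35, 0, 0, 0.3, 0, 0.35, 0, 0, 0.3, 0, 0.35, 0, 0, 0.3, 0, 0.35, 0, 0, 0, 0])

```text
time: 23.3
tcp_pos: [0.578, -0.0541, 0.073]
tcp_rot: [[-0.9, 0.437, -0.001], [0.437, 0.9, 0.0], [0.001, -0.0, -1.0]]
contact_force: [-0.4, 0.3, -1.0]
opening: 0.0425
grasp_force: 60.7
```

play_rows(moves=[0.35, 0, 0, 0.4, 0, 0.35, 0, 0, 0.5, 0, 0.35, 0, 0, 0.6, 0, 0.35, 0, 0, 0.6, 0, 0.35, 0, 0, 0.8, 0, 0.35, 0, 0, 0.8, 0, 0.35, 0, 0, 0.6, 0, 0.35, 0, 0, 0.3, 0, 0.35, 0, 0, 0, 0, 0.35, 0, 0, 0, 0, 0.35, 0, 0, 0, 0, 0.35, 0, 0, 0, 0])

```text
time: 24.8
tcp_pos: [0.5781, -0.0541, 0.1192]
tcp_rot: [[-0.9, 0.437, -0.0], [0.437, 0.9, 0.0], [0.0, 0.0, -1.0]]
contact_force: [-0.1, 0.3, 0.7]
opening: 0.0427
grasp_force: 60.7
```

Run:
```python
from m import *
im,d=eyes.get_image("scene");W=cloud("scene",d)
save('end.png',im[130:270,170:330],4)
s=readout.observe();print(s["tcp_pos"],s["contact_force"],s["grasp_force"],s["time"])
```

```text
[ 0.57815786 -0.05409789  0.11919025] [-0.55986027 -0.85171773  0.5143985 ] 60.72966082021594 24.85
```

View pics/end.png

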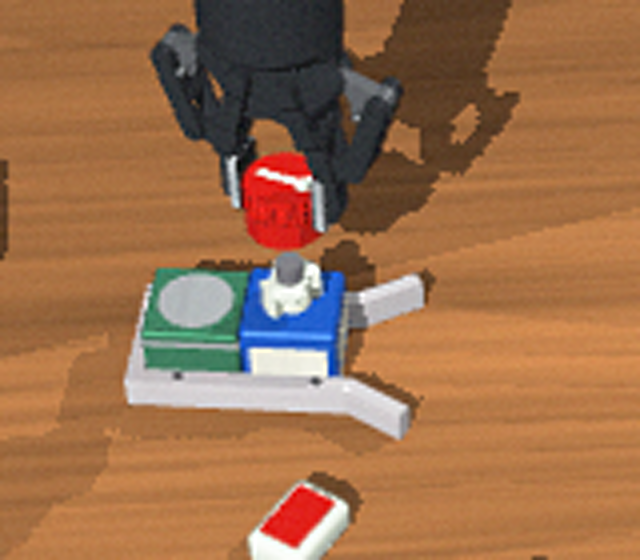

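The picture shows the red cap at (287,200), held upright and clear above the neck at (290,285). Bottle and tin are in the lane, so I hand in.

```bash
python3 -c "
from workcell import workorder
print(workorder.finish_job())"
```

```text
the job is handed in; nothing more can be done
None
```

I handed the job in at about 25 s: the tin is against the end stop with the bottle right behind it in the lane, and the gripper holds the red cap upright about 5 cm above the bottle. The hand-in returned no verdict.

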